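# Screw the lid of the measuring cell home from its thread start

## Robot

A 6-joint arm with a two-finger parallel gripper is mounted at the origin on the work surface. World frame = base frame: x ahead of the robot, y to its left, z up, the work surface at z = 0. Lengths are in m, angles in rad, forces in N, time in s.
With the tool pointing down it reaches from about 0.275 to 0.75 m from the base axis. Payload 10.2 kg.
Tool frame: the origin (TCP) lies midway between the tips of the shut fingers; the grasp point (between the pads) lies 19 mm behind it (env.hold_point_z is the distance from the TCP to the grasp point, in m); z points along the fingers, y is the line along which they close (so a half turn about z gives the same grasp; the last joint's range is limited). The gripper opens to 85 mm and grips with 20 to 120 N. Pads are 22 mm wide; open, the fingers measure 114 mm over their backs; the gripper's body (76 mm by 85 mm) begins 54 mm behind the grasp point. The pads swing forward as they close: fully open they stand 13 mm farther back than shut.
Start: joints at [1.011, 0.313, 1.498, -0, 1.331, -0.223], TCP at [0.174, 0.496, 0.231] pointing down, gripper open.
Joint ranges: [-2.94, 2.94], [-0.97, 2.17], [0.19, 2.56], [-1.23, 4.37], [0.02, 3.11], [-2.88, 2.88]. Speed limits (rad/s): [2.39, 2.39, 3.01, 3.14, 3.14, 3.14].

## Interface

Orientations are given as a unit quaternion [x, y, z, w].
In Python, from bench import env, kinematics, monitor, eyes, job gives the robot as it stands. The module is installed in compiled form; this text tells all that it offers. Calls block until the motion is done:
- env.reach(position, orientation): joint-space move of the TCP to a pose.
- env.movel(position, velocity=0.15, frame=None, guard=None): straight line of the TCP; frame=None keeps the orientation; velocity is the mean speed in m/s. With guard (N) it stops when the force on the tool has changed by that much, and returns True; else False.
- env.set_joints(angles): joint-space move.
- env.release() and env.close_gripper(effort=None): open the fingers fully, or close them until they stop; effort is the grip in N (None keeps the last).
- env.hold(seconds).
- kinematics.ik(position, orientation): joint angles nearest the present ones, or None.
- monitor.sense(): the state.
- eyes.grab_frame(name): name is "scene" or "top" or "wrist"; returns a dict with "frame" (420x560x3 uint8, red, green, blue), "mtx" (3x3 intrinsics, pixels), "k1" (the pictures are not rectified: a ray, as slopes to the right and down, at radius r is drawn at 1 + k1 r^2 times it, then the intrinsics apply), "view" (4x4, takes a point from world to camera coordinates). Camera axes: x right, y down, z forward; pixel columns grow to the right and rows downward; lengths in m; the calibration is good to about 2 mm. A picture is of the moment at which its call begins. There is no depth.
A pose or a line that the arm cannot do raises env.MotionError and nothing moves.
- job.hand_in(): hands the job in; it is judged then, once.
The state is a dict: "clock": time; "joints": joint angles; "qvel": joint speeds; "joint_efforts": joint torques, N m; "position": TCP position; "ee_rot": TCP orientation; "contact_force": force on the tool from outside, world axes, zero at the start; "ft_torque": the same for the moment, N m; "finger_gap": opening from 0.0 (shut) to 1.0 (fully open); "gripper_force": force on a finger pad.
Only numpy, scipy, OpenCV 4.12 (cv2) and the standard library are available. Lean on these libraries where they do the work, as an engineer would, in place of code of your own. Each camera call takes 0.05 s, during which the arm holds its last target. There are 200 camera calls.

## Task

The lid on the round measuring cell has only been set on top of its thread and stands proud. Without lifting it off, turn it backward (anticlockwise seen from above) until it drops a little into the thread start, then turn it forward (clockwise) fully home and let go of it. Leave the closed lid of the square cell alone.

Things in the scene. Friction and masses are not known exactly. Their poses are not given: they have to be found in the camera images.
- lid: Loose metal lid, about 160 g, on the round cell: 40 mm plug, 68 mm disc, black grip bar 56 mm long (along the lid's x), 14 wide, 30 tall. Origin: on its axis at the plug's underside, z up; disc at z 20-26 mm, bar 26-56. At the start it rides 46 mm above the cell's origin and turns lightly; over the thread start it can sink 10 mm, to 36: by its weight if held loosely, pushed down gently if gripped.
- lid_tab (a point): Top of the small black pointer tab on the disc's rim, 38 mm from the lid's axis along the lid's +x, 26 mm above its origin. Tab at the cell's round pin (within about 10 degrees): thread start, the only place where the lid drops. At first it points 35 to 50 degrees clockwise of the pin. Tab at the flat block: home, against an end stop; from pin to block the dropped lid turns level.
- cell: Round aluminium measuring cell, 100 mm across, 54 mm high, on a 110 mm square foot bolted to the bench. Origin: centre of its underside, z up. On its rim stand two dark steel marks 6 mm high, 45 mm from the axis: a round pin 6 mm across on the cell's +x side, and a flat block 14 mm wide at 50 degrees clockwise from the pin as seen from above.
- spare_lid (a joint): Lid of the other, square grey cell (96 mm wide), on the other side of the robot's x axis, at least 200 mm from the round one. The same lid, already home; reads 0 rad as it stands, plus is anticlockwise. Not to be turned.
Things that resemble listed ones, but are neither listed nor needed, are in the scene too. What is shaped like the lid but red or turquoise is not meant. What is shaped like the cell but yellow is not meant.

How it is judged:
On the way:
1. the lid has been turned back and has dropped into the thread start (z of lid in the frame of cell below 0.039 m and y of lid_tab in the frame of cell above -0.0145 m and x of lid_tab in the frame of cell above 0.02 m), for 0.1 s.
At the end, for the whole second after the job is handed in: The lid sits down in the thread of the round cell (within 3 mm of its low position), upright, turned clockwise from the thread start until its tab points at the flat block (at least 38 of the 50 degrees), at rest (z of lid in the frame of cell below 0.039 m and y of lid_tab in the frame of cell below -0.0234 m and x of lid_tab in the frame of cell above 0.005 m and angle between lid's own z axis and vertical below 0.1 rad and linear speed of lid below 0.02 m/s); the robot touches nothing.
It fails at once if the lid is lifted off its thread (more than 12 mm above where it rode) (z of lid in the frame of cell above 0.058 m).
It fails at once if the lid of the square cell is turned (value of joint spare_lid above 0.17 rad or value of joint spare_lid below -0.17 rad).
It also fails if it takes over 32 s, if anything falls off the work surface, if the arm or the gripper's body presses on something with over 40 N, if the wrist force passes 120 N, or if a joint passes its speed limit or range.

## Working session

There is one attempt and no reset: what is moved stays moved. The work goes in short steps, each a Python script; the robot and the scene stay as the last script left them, time stands still between calls to the robot, and variables do not carry over. Pictures are saved under pics/ and viewed, at most 10 in all, crops included, and the job is handed in when it is done.

```bash
mkdir -p pics
python3 - <<'E'
from bench import env, monitor, eyes
import cv2, pickle
fs={}
for n in ("scene","top"):
    f=eyes.grab_frame(n); fs[n]=f
    cv2.imwrite(f"pics/{n}0.png",f["frame"][:,:,::-1])
    print(n,f["mtx"].tolist(),f["k1"],f["view"].round(3).tolist())
pickle.dump(fs,open("f0.pkl","wb"))
s=monitor.sense();print(s, env.hold_point_z)
E
```

```text
scene [[437.0626230884753, 0.0, 278.1868630523474], [0.0, 437.0626230884753, 206.39258222002852], [0.0, 0.0, 1.0]] -0.12725022186836552 [[0.851, 0.525, -0.002, -0.46], [0.428, -0.696, -0.577, -0.15], [-0.304, 0.49, -0.817, 1.099], [0.0, 0.0, 0.0, 1.0]]
top [[448.06015530693526, 0.0, 279.51089845363776], [0.0, 448.06015530693526, 218.46818618530318], [0.0, 0.0, 1.0]] -0.08194575024432686 [[-0.012, -1.0, -0.001, 0.028], [-0.992, 0.012, -0.127, 0.511], [0.127, -0.001, -0.992, 0.995], [0.0, 0.0, 0.0, 1.0]]
{'clock': 0.1, 'joints': array([ 1.01064046e+00,  3.13427100e-01,  1.49831541e+00, -5.73241878e-06,
        1.33098756e+00, -2.23399525e-01]), 'qvel': array([ 0.00064986, -0.00095965, -0.00187942, -0.00064459,  0.0003331 ,
       -0.00038403]), 'joint_efforts': array([ 1.72636264e-03, -4.12904084e+01, -2.60136974e+01, -2.48014785e-04,
        3.11577387e-03,  1.02320874e-05]), 'position': array([0.17337322, 0.49532567, 0.23079259]), 'ee_rot': array([ 1.67582976e-01,  9.85857811e-01, -5.26680769e-04, -2.14577981e-04]), 'contact_force': array([-0.65161161,  0.31007651, -0.2359584 ]), 'ft_torque': array([-0.00206757, -0.00788711, -0.01891823]), 'gripper_force': 0.0, 'finger_gap': 0.9997824828448331} 0.0187
```

View pics/top0.png

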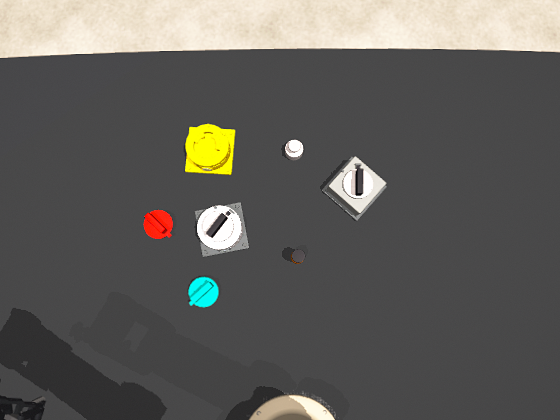

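View pics/scene0.png

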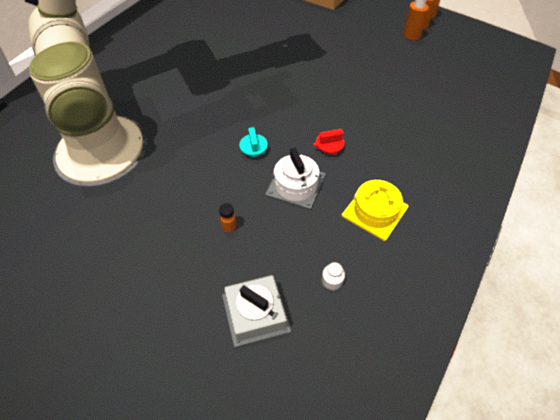

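Candidates: the round cell with metal lid and black bar is at top (220,228) / scene (297,178). The yellow cell at top (210,148) and the red and turquoise lids at (158,224) and (203,292) are decoys. The square cell at (357,186) must be left alone. The round aluminium cell fits the description, so I'll confirm it in an enlarged crop.

```bash
cat > h.py <<'E'
import numpy as np, cv2
def ray(f,u,v,z):
    p=cv2.undistortPoints(np.array([[[u,v]]],float),f["mtx"],np.array([f["k1"],0,0,0.]))[0,0]
    V=np.array(f["view"]);R=V[:3,:3];c=-R.T@V[:3,3];d=R.T@np.array([p[0],p[1],1])
    return c+d*(z-c[2])/d[2]
def proj(f,P):
    V=np.array(f["view"]);rv,_=cv2.Rodrigues(V[:3,:3])
    return cv2.projectPoints(np.array([P],float),rv,V[:3,3],f["mtx"],np.array([f["k1"],0,0,0.]))[0][0,0]
E
python3 - <<'E'
import pickle,cv2,numpy as np
from h import *
fs=pickle.load(open("f0.pkl","rb"))
a=fs["top"]["frame"][200:260,190:250];b=fs["scene"]["frame"][145:210,265:330]
cv2.imwrite("pics/crop.png",np.hstack([cv2.resize(x,(400,400),interpolation=cv2.INTER_CUBIC) for x in(a,b)])[:,:,::-1])
f=fs["top"]
m=cv2.inRange(a,(150,150,150),(255,255,255))
c=max(cv2.findContours(m,0,2)[0],key=cv2.contourArea);(x,y),r=cv2.minEnclosingCircle(c)
print("disc",x+190,y+200,r,ray(f,x+190,y+200,.072), np.linalg.norm(ray(f,x+190+r,y+200,.072)-ray(f,x+190,y+200,.072)))
k=cv2.inRange(a,(0,0,0),(35,35,35))
for c in cv2.findContours(k,0,2)[0]:
    if cv2.contourArea(c)>5:
        (x,y),wh,an=cv2.minAreaRect(c);print(x+190,y+200,wh,an,ray(f,x+190,y+200,.102))
E
```

```text
disc 219.57547187805176 228.65094375610352 23.88425636291504 [0.48508444 0.1543802  0.072     ] 0.052662922092402246
218.81153869628906 226.74230766296387 (1.8418217897415161, 24.20680046081543) 37.87498474121094 [0.48599057 0.15201117 0.102     ]
```

View pics/crop.png

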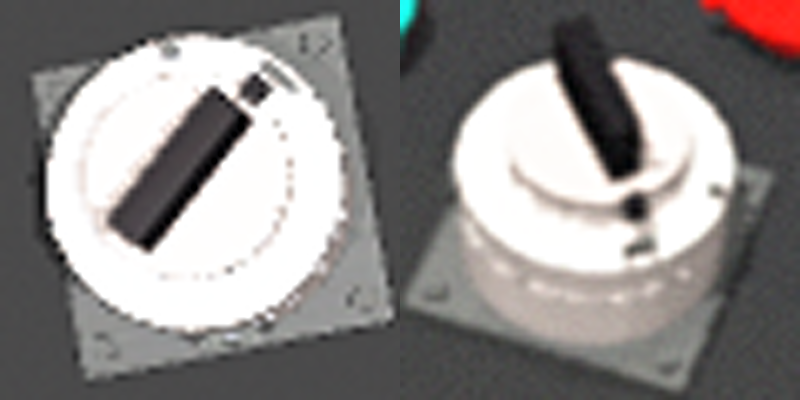

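The crop shows the lid (white disc, black bar) on the round aluminium cell. In top pixels the pin is at about (215.5,207.5), the tab at (228.5,213.5), the block at (232.5,211.3) and the bar centre at (217.2,225.5). Next I'll compute positions and check sizes.

Run:
```python
import pickle
from h import *
from bench import kinematics, monitor
from scipy.spatial.transform import Rotation as R
fs=pickle.load(open("f0.pkl","rb"));f=fs["top"];g=fs["scene"]
C=ray(f,219.575-.0,228.65,.054)
B=ray(f,217.2,225.5,.102)
P=ray(f,215.5,207.5,.060);T=ray(f,228.5,213.5,.072);K=ray(f,232.45,211.25,.060)
s=65/400
B2=ray(g,265+200*0+ (597-400)*s,145+95*s,.102)  # bar top centre approx
P2=ray(g,265+(717-400)*s,145+190*s,.06);T2=ray(g,265+(636-400)*s,145+203*s,.072);K2=ray(g,265+(640-400)*s,145+243*s,.06)
print("C",C,"B",B,"B2",B2)
for n,p in dict(P=P,T=T,K=K,P2=P2,T2=T2,K2=K2).items():
    for o in (C,B): 
        d=(p-o)[:2];print(n,p.round(4),np.linalg.norm(d).round(4),np.degrees(np.arctan2(d[1],d[0])).round(1))
```

```text
C [0.48701335 0.15679539 0.054     ] B [0.48870144 0.15547738 0.102     ] B2 [0.49729718 0.14838012 0.102     ]
P [0.5342 0.1654 0.06  ] 0.0479 10.3
P [0.5342 0.1654 0.06  ] 0.0465 12.3
T [0.5185 0.1348 0.072 ] 0.0384 -35.0
T [0.5185 0.1348 0.072 ] 0.0363 -34.8
K [0.5252 0.1273 0.06  ] 0.0483 -37.7
K [0.5252 0.1273 0.06  ] 0.0461 -37.7
P2 [0.5395 0.1645 0.06  ] 0.0531 8.3
P2 [0.5395 0.1645 0.06  ] 0.0516 10.1
T2 [0.522  0.1352 0.072 ] 0.0411 -31.6
T2 [0.522  0.1352 0.072 ] 0.039 -31.3
K2 [0.5279 0.1289 0.06  ] 0.0495 -34.3
K2 [0.5279 0.1289 0.06  ] 0.0474 -34.2
```

Centre is about (0.4885, 0.155), with the pin at about 11°, tab at -35° and block at -38°. This agrees with the given 45 mm, 38 mm and 50° sizes. I'll hover and look with the wrist camera.

```bash
cat >> h.py <<'E'
from scipy.spatial.transform import Rotation as R
def quat(bar):  # tool down, fingers closing across a bar at angle bar (deg)
    p=np.radians(bar+180)/2
    return [np.cos(p),np.sin(p),0.,0.]
E
python3 - <<'E'
from h import *
import pickle
from bench import env,kinematics,monitor,eyes
for z in (.2,.066):
  for b in (-45,-35,0,20):
    q=kinematics.ik([.4885,.155,z],quat(b));print(z,b,None if q is None else np.round(q,2))
env.reach([.4885,.155,.20],quat(-35))
f=eyes.grab_frame("wrist");pickle.dump(f,open("w1.pkl","wb"))
cv2.imwrite("pics/w1.png",f["frame"][:,:,::-1]);s=monitor.sense();print(s["clock"],s["position"],s["contact_force"])
for P in ([.4885,.155,.102],[.4885,.155,.054]): print(proj(f,P))
E
```

```text
0.2 -45 [ 0.08  0.31  1.58 -0.    1.25 -0.71]
0.2 -35 [ 0.08  0.31  1.58 -0.    1.25 -0.88]
0.2 0 [ 0.08  0.31  1.58 -0.    1.25 -1.49]
0.2 20 [ 0.08  0.31  1.58 -0.    1.25 -1.84]
0.066 -45 [ 0.08  0.48  1.73 -0.    0.93 -0.71]
0.066 -35 [ 0.08  0.48  1.73 -0.    0.93 -0.88]
0.066 0 [ 0.08  0.48  1.73 -0.    0.93 -1.49]
0.066 20 [ 0.08  0.48  1.73 -0.    0.93 -1.84]
1.85 [0.48822903 0.15582734 0.20011396] [-0.40350005  0.1308137   0.78977306]
[272.84985278 213.89778205]
[272.95311544 197.86306362]
```

View pics/w1.png

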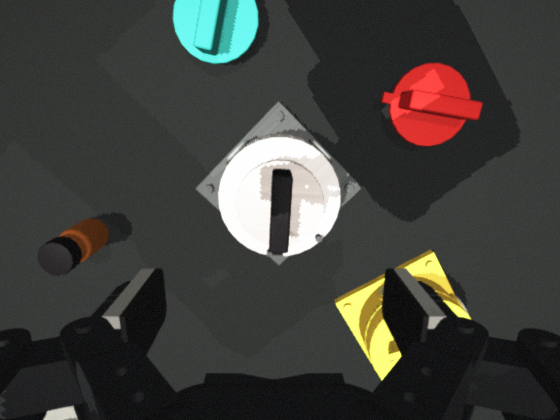

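The wrist view shows the lid bar roughly vertical at (281,210), the cell rim circle centred near (280,197), and the pin at (319,239). I'll get it numerically.

Run:
```python
from h import *
import pickle
f=pickle.load(open("w1.pkl","rb"));im=f["frame"]
m=cv2.inRange(im[120:275,200:360],(125,120,115),(255,255,255))
m=cv2.morphologyEx(m,cv2.MORPH_OPEN,np.ones((5,5)))
c=max(cv2.findContours(m,0,2)[0],key=cv2.contourArea);h=cv2.convexHull(c)
(x,y),ax,_=cv2.fitEllipse(h);x+=200;y+=120;C=ray(f,x,y,.054);print("cell",x,y,ax,C,np.linalg.norm(ray(f,x+ax[0]/2,y,.054)-C))
P=ray(f,319,239,.06);d=P-C;print("pin",P,np.hypot(*d[:2]),np.degrees(np.arctan2(d[1],d[0])))
k=cv2.inRange(im[150:270,255:310],(0,0,0),(40,40,40))
c=max(cv2.findContours(k,0,2)[0],key=cv2.contourArea);print(cv2.boundingRect(c),cv2.minAreaRect(c))
cv2.imwrite("pics/w1c.png",cv2.resize(im[125:275,200:360],None,fx=4,fy=4,interpolation=2)[:,:,::-1])
```

```text
cell 274.0915832519531 188.56696319580078 (131.50975036621094, 138.0012664794922) [0.48273686 0.16014503 0.054     ] 0.0529292264556687
pin [0.53723181 0.16691539 0.06      ] 0.05491391225699436 7.082042922973102
(17, 20, 20, 46) ((26.135385513305664, 42.563079833984375), (18.63792610168457, 45.8182373046875), 3.1798300743103027)
```

View pics/w1c.png

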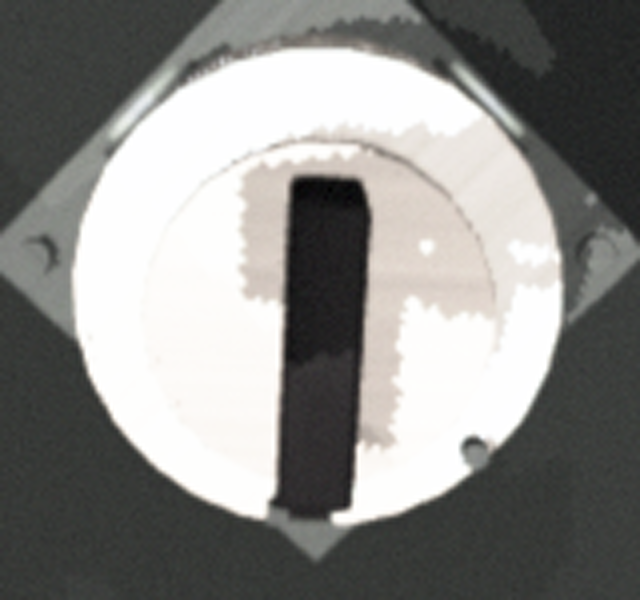

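Refined: rim centre at (279.5,196.2), bar top centre at (280.6,214), bar angle about -38°, pin at (318.5,238). Next I'll compute the centre, descend, and grip lightly while checking the forces.

Run:
```python
from h import *
import pickle
from bench import env,kinematics,monitor,eyes
f=pickle.load(open("w1.pkl","rb"))
C=ray(f,279.5,196.25,.054);B=ray(f,280.6,214,.102);P=ray(f,318.5,238,.06)
for o in(C,B): print(o.round(4),np.hypot(*(P-o)[:2]),np.degrees(np.arctan2(*(P-o)[1::-1])))
c=[.491,.158]
def show(t):
    s=monitor.sense();print(t,round(s["clock"],2),s["position"].round(4),s["contact_force"].round(2),s["ft_torque"].round(3),round(s["gripper_force"],1),round(s["finger_gap"],3))
env.reach([*c,.125],quat(-38));show("hover")
print(env.movel([*c,.077],velocity=.08,guard=6));show("down")
env.close_gripper(20);show("grip")
env.hold(.2);show("hold")
```

```text
[0.4904 0.1601 0.054 ] 0.046360599364236574 8.616460177476274
[0.4916 0.1593 0.102 ] 0.045347782124894445 9.84461192343351
hover 2.25 [0.491  0.1585 0.1256] [-0.22  0.44  0.9 ] [ 0.056 -0.077  0.013] 0.0 0.999
False
down 3.0 [0.4914 0.158  0.0776] [-0.36 -0.02  0.6 ] [-0.006 -0.047 -0.06 ] 0.0 0.997
grip 3.65 [0.4911 0.158  0.0771] [-0.68  1.12  0.8 ] [-0.065 -0.001  0.011] 25.0 0.154
hold 3.85 [0.4911 0.158  0.0771] [-0.05  0.38  1.  ] [ 0.007  0.001 -0.024] 25.0 0.157
```

The grip is centred with negligible side force. Now I'll turn back in steps to the pin at about +10°.

```bash
cat >> h.py <<'E'
def show(t):
    from bench import monitor
    s=monitor.sense();print(t,round(s["clock"],2),s["position"].round(4),s["contact_force"].round(2),s["ft_torque"].round(3),round(s["gripper_force"],1),round(s["finger_gap"],3));return s
E
python3 - <<'E'
from h import *
from bench import env
c=[.491,.158]
for b in (-26,-14,-2,10):
    env.reach([*c,.077],quat(b));s=show(b)
    if np.hypot(*s["contact_force"][:2])>25: print("STOP");break
else:
    print(env.movel([*c,.066],velocity=.03,guard=8));show("push")
E
```

```text
-26 4.17 [0.4911 0.1581 0.0771] [-0.61  0.75  1.5 ] [0.047 0.005 0.033] 25.1 0.158
-14 4.48 [0.4911 0.1582 0.0771] [-0.4   1.36  1.97] [ 0.083 -0.125 -0.003] 25.1 0.16
-2 4.8 [0.4909 0.158  0.0768] [-0.88 -0.15 -0.65] [-0.049 -0.008  0.043] 24.8 0.16
10 5.12 [0.4908 0.158  0.0768] [ 0.12  0.53 -1.78] [0.072 0.035 0.001] 24.7 0.158
True
push 5.49 [0.4909 0.1582 0.0668] [-1.35  0.16  4.39] [0.063 0.053 0.031] 25.8 0.156
```

The lid went down 10 mm at under 8 N, so it has dropped. A quick look will confirm, then I'll turn it home in steps.

Run:
```python
from h import *
from bench import env,eyes
c=[.491,.158]
env.hold(.2)
f=eyes.grab_frame("scene");cv2.imwrite("pics/s2.png",cv2.resize(f["frame"][120:220,240:360],None,fx=6,fy=6,interpolation=2)[:,:,::-1])
for b in (-2,-14,-26,-34,-38,-40):
    env.reach([*c,.0668],quat(b));s=show(b)
    if abs(s["ft_torque"][2])>.5 or np.hypot(*s["contact_force"][:2])>25: print("STOP");break
```

```text
-2 6.06 [0.4912 0.1579 0.0668] [ 0.29 -0.54  2.08] [ 0.019 -0.161  0.015] 25.4 0.159
-14 6.38 [0.4911 0.1579 0.0668] [0.59 0.43 2.48] [-0.047 -0.209 -0.041] 25.4 0.161
-26 6.69 [0.491  0.1579 0.0668] [-0.93 -0.37  2.55] [-0.085 -0.135 -0.028] 25.4 0.157
-34 6.95 [0.4909 0.1579 0.0668] [-0.01  0.25  2.03] [-0.124 -0.139  0.02 ] 25.5 0.165
-38 7.2 [0.4911 0.158  0.0668] [ 0.8  -0.32  2.06] [ 0.081 -0.327  0.057] 25.3 0.158
-40 7.45 [0.4913 0.1583 0.0668] [ 4.29  2.93 -0.41] [ 0.625 -0.808  0.108] 25.0 0.158
```

View pics/s2.png

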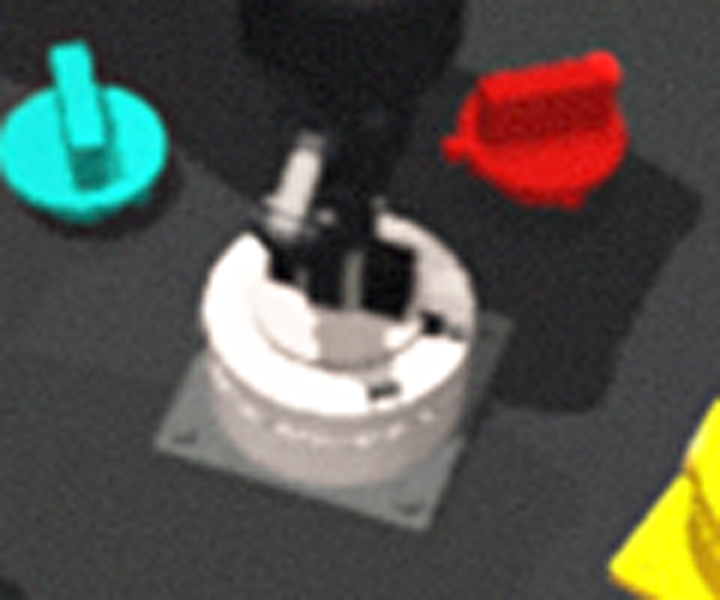

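The picture shows the tab at the pin (crop 435,322) and the disc low, so the drop is confirmed. At -40° the end stop is felt. I'll release, retreat and check.

Run:
```python
from h import *
from bench import env,eyes
c=[.491,.158]
env.reach([*c,.0668],quat(-39.3));show("relax")
env.release();show("open")
env.movel([*c,.16],velocity=.1);env.reach([.40,.30,.25],quat(-39));show("up")
a=eyes.grab_frame("scene")["frame"][120:220,240:360];f=eyes.grab_frame("top");b=f["frame"][195:265,180:260]
cv2.imwrite("pics/s3.png",np.hstack([cv2.resize(x,(400,400),interpolation=2) for x in(a,b)])[:,:,::-1])
for k,z in((-38.,.062),(10,.06)):
    print(k,(proj(f,[.489+.038*np.cos(np.radians(k)),.157+.038*np.sin(np.radians(k)),z])-[180,195])*[5,400/70]+[400,0])
```

```text
relax 7.7 [0.4912 0.1582 0.0668] [ 3.6   3.89 -0.26] [ 0.628 -0.733  0.097] 25.0 0.161
open 8.39 [0.4909 0.158  0.0668] [ 0.07 -0.56  0.18] [-0.01  -0.007 -0.042] 0.0 1.004
up 10.26 [0.4003 0.2993 0.249 ] [ 0.4  -0.01 -0.44] [-0.048  0.001 -0.003] 0.0 1.0
-38.0 [647.62873599 108.1471958 ]
10 [581.37796281  90.90171968]
```

View pics/s3.png

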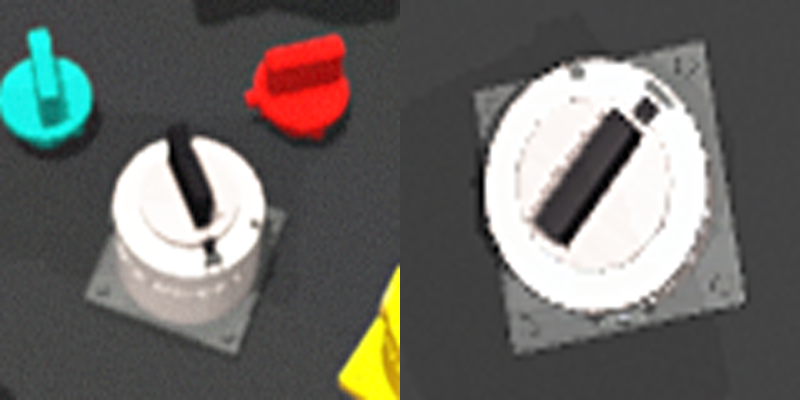

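The tab (crop 648,110) points at the block (660,92) about where predicted. The lid sits low and level, and the gripper is clear.

```bash
python3 -c "
from bench import job
print(job.hand_in())"
```

```text
the job is handed in; nothing more can be done
None
```

The lid was turned back, dropped into the thread start, turned clockwise to its end stop and released; I kept the arm away from the square cell and handed the job in at about 10 s on the robot clock, though `job.hand_in()` returned no verdict.

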